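Tip a scoop of lava stones into a bonsai pot under dust extraction

TASK

Switch the dust extractor on by pulling its red knob up to the stop, then gather every lava stone from the drip tray onto the yellow scoop and tip the whole load out over the scoop's open edge into the grey pot. Set the empty scoop back flat on the bench and only then push the knob fully home. The pot must stay where it is on its turntable, and leave the pliers, spatula and jar alone.

Things in the scene. Friction and masses are not known exactly. Their poses are not given: they have to be found in the camera images.
- fan_knob (a joint): travel (m) of the extractor's push-pull knob: 0 pushed fully home (off), 0.015 pulled straight up to its stop (on); it takes about 5 N to move either way and stays where it is left
- knob_head (a point): centre of the knob's red round head (30 mm across, 18 mm high, upright axis), moves with the knob; when home the head's underside is 14 mm above the extractor's top and its top 32 mm above it
- knob_seat (a point): fixed point on the extractor's top face under the knob, world height 70 mm. The extractor is a white box fixed to the bench, 200 (x) x 130 (y) x 70 mm high, with a round black grille on top; this point is 50 mm to -x of its centre and mid-width. Site axes are the box's axes
- scoop: yellow plastic scoop tray, 146 (x) x 138 (y) mm, loose, about 0.22 kg. Origin: centre of its underside. Floor 4 mm thick; 4 mm lips rise to 22 mm above the underside on three sides (+x, +y, -y); the -x edge is open. Upright wooden grip at the +x end (see scoop_grip). Stones begin to slide at about 25 to 37 degrees of tilt
- scoop_edge (a point): middle of the scoop's open edge, on the underside, 73 mm to -x of the scoop's origin; axes as the scoop's
- scoop_grip (a point): a point inside the wooden grip, 81 mm to +x and 70 mm above the scoop's origin (15 mm below the grip's top); axes as the scoop's. The grip is an upright block 16 (x) x 56 (y) mm; it can be pinched from above across its 16 mm thickness (the scoop's x)
- pot: shallow rectangular grey ceramic pot, outside 160 (x) x 210 (y) x 50 mm high, rim up to 168 x 218, walls 8 mm, loose, about 0.9 kg. Origin: centre of its underside (feet), which stands 35 mm above the bench on a round turntable of 100 mm radius that turns stiffly; inner floor 14 mm above the origin, z up
- drip_tray: green plastic drip tray fixed to the bench, 200 (x) x 156 (y) mm, rim 12 mm high, walls 4 mm, floor 4 to 5 mm thick; the stones start in it. Origin: centre of its underside
- pliers: dark steel pliers, 170 mm long, 52 mm wide, 14 mm high, a bystander; origin near the joint, jaws to +x
- spatula: wooden spatula, 240 mm long, lying along its own x on the bench, a bystander
- jar: small brown glass jar with a white lid, 60 mm across and 75 mm tall, standing, a bystander; origin at the centre of its underside
- stone0: dark red lava stone, a rough block of about 30 x 25 x 22 mm (x, y, z), 15 to 31 g, loose; origin at its middle; may be absent (None)
- stone1: dark red lava stone, a rough block of about 28 x 24 x 24 mm (x, y, z), 15 to 31 g, loose; origin at its middle; may be absent (None)
- stone2: dark red lava stone, a rough block of about 32 x 26 x 22 mm (x, y, z), 15 to 31 g, loose; origin at its middle; may be absent (None)
- stone3: dark red lava stone, a rough block of about 30 x 24 x 23 mm (x, y, z), 15 to 31 g, loose; origin at its middle; may be absent (None)
- stone4: dark red lava stone, a rough block of about 29 x 26 x 24 mm (x, y, z), 15 to 31 g, loose; origin at its middle; may be absent (None)
Things that resemble listed ones, but are neither listed nor needed, are in the scene too. Leave any turquoise look-alike of the stone4 alone. Several things have the shape of the scoop; the one meant has the colours described above.

How it is judged (in metres and radians):
On the way, in this order (a step that is already met when the one before it is completed fails the run):
1. the knob is pulled out to its stop (more than 12 mm) (value of joint fan_knob above 0.012 m), for 0.2 s.
2. with the knob out, all the stones lie on the scoop together (value of joint fan_knob above 0.012 m and x of stone0 in the frame of scoop between -0.075 and 0.071 m and y of stone0 in the frame of scoop between -0.067 and 0.067 m and z of stone0 in the frame of scoop between 0.004 and 0.05 m and x of stone1 in the frame of scoop between -0.075 and 0.071 m and y of stone1 in the frame of scoop between -0.067 and 0.067 m and z of stone1 in the frame of scoop between 0.004 and 0.05 m and x of stone2 in the frame of scoop between -0.075 and 0.071 m and y of stone2 in the frame of scoop between -0.067 and 0.067 m and z of stone2 in the frame of scoop between 0.004 and 0.05 m and x of stone3 in the frame of scoop between -0.075 and 0.071 m and y of stone3 in the frame of scoop between -0.067 and 0.067 m and z of stone3 in the frame of scoop between 0.004 and 0.05 m and x of stone4 in the frame of scoop between -0.075 and 0.071 m and y of stone4 in the frame of scoop between -0.067 and 0.067 m and z of stone4 in the frame of scoop between 0.004 and 0.05 m), for 0.3 s.
3. with the knob out and all the stones still on it, the scoop begins to tip (more than 9 degrees) with its open edge over the pot (all of step 2 and angle between scoop's own z axis and vertical above 0.15 rad and height (world z) of scoop_edge above 0.06 m and x of scoop_edge in the frame of pot between -0.095 and 0.095 m and y of scoop_edge in the frame of pot between -0.12 and 0.12 m and z of scoop_edge in the frame of pot between 0 and 0.25 m), for 0.05 s.
4. with the knob out, the scoop is tipped (more than 20 degrees) with its open edge over the pot and no stone is left on it (value of joint fan_knob above 0.012 m and angle between scoop's own z axis and vertical above 0.35 rad and x of scoop_edge in the frame of pot between -0.095 and 0.095 m and y of scoop_edge in the frame of pot between -0.12 and 0.12 m and z of scoop_edge in the frame of pot between 0 and 0.25 m and not (x of stone0 in the frame of scoop between -0.075 and 0.071 m and y of stone0 in the frame of scoop between -0.067 and 0.067 m and z of stone0 in the frame of scoop between 0.004 and 0.05 m) and not (x of stone1 in the frame of scoop between -0.075 and 0.071 m and y of stone1 in the frame of scoop between -0.067 and 0.067 m and z of stone1 in the frame of scoop between 0.004 and 0.05 m) and not (x of stone2 in the frame of scoop between -0.075 and 0.071 m and y of stone2 in the frame of scoop between -0.067 and 0.067 m and z of stone2 in the frame of scoop between 0.004 and 0.05 m) and not (x of stone3 in the frame of scoop between -0.075 and 0.071 m and y of stone3 in the frame of scoop between -0.067 and 0.067 m and z of stone3 in the frame of scoop between 0.004 and 0.05 m) and not (x of stone4 in the frame of scoop between -0.075 and 0.071 m and y of stone4 in the frame of scoop between -0.067 and 0.067 m and z of stone4 in the frame of scoop between 0.004 and 0.05 m)), for 0.05 s.
5. all the stones are in the pot and the scoop stands flat on the bench, released, the knob still out (value of joint fan_knob above 0.012 m and angle between scoop's own z axis and vertical below 0.08 rad and height (world z) of scoop below 0.008 m and contact force between the fingers and scoop below 0.1 N and x of stone0 in the frame of pot between -0.075 and 0.075 m and y of stone0 in the frame of pot between -0.1 and 0.1 m and z of stone0 in the frame of pot between 0.008 and 0.06 m and x of stone1 in the frame of pot between -0.075 and 0.075 m and y of stone1 in the frame of pot between -0.1 and 0.1 m and z of stone1 in the frame of pot between 0.008 and 0.06 m and x of stone2 in the frame of pot between -0.075 and 0.075 m and y of stone2 in the frame of pot between -0.1 and 0.1 m and z of stone2 in the frame of pot between 0.008 and 0.06 m and x of stone3 in the frame of pot between -0.075 and 0.075 m and y of stone3 in the frame of pot between -0.1 and 0.1 m and z of stone3 in the frame of pot between 0.008 and 0.06 m and x of stone4 in the frame of pot between -0.075 and 0.075 m and y of stone4 in the frame of pot between -0.1 and 0.1 m and z of stone4 in the frame of pot between 0.008 and 0.06 m), for 0.2 s.
6. the knob is pushed fully home (value of joint fan_knob below 0.003 m), for 0.2 s.
At the end, for the whole second after the job is handed in: every stone lies at rest in the pot, below 10 mm above its rim; the scoop stands flat on the bench (within 8 mm of height, 0.08 rad), released; the knob is home within 3 mm; the pot is upright within 30 mm of its start (x of stone0 in the frame of pot between -0.075 and 0.075 m and y of stone0 in the frame of pot between -0.1 and 0.1 m and z of stone0 in the frame of pot between 0.008 and 0.06 m and x of stone1 in the frame of pot between -0.075 and 0.075 m and y of stone1 in the frame of pot between -0.1 and 0.1 m and z of stone1 in the frame of pot between 0.008 and 0.06 m and x of stone2 in the frame of pot between -0.075 and 0.075 m and y of stone2 in the frame of pot between -0.1 and 0.1 m and z of stone2 in the frame of pot between 0.008 and 0.06 m and x of stone3 in the frame of pot between -0.075 and 0.075 m and y of stone3 in the frame of pot between -0.1 and 0.1 m and z of stone3 in the frame of pot between 0.008 and 0.06 m and x of stone4 in the frame of pot between -0.075 and 0.075 m and y of stone4 in the frame of pot between -0.1 and 0.1 m and z of stone4 in the frame of pot between 0.008 and 0.06 m and angle between each of scoop, pot's own z axis and vertical below 0.08 rad and height (world z) of scoop below 0.008 m and contact force between the fingers and scoop below 0.1 N and linear speed of each of stone0, stone1, stone2, stone3, stone4, scoop below 0.03 m/s and value of joint fan_knob below 0.003 m and distance of pot from where it was at the start of the episode below 0.03 m); the robot touches nothing.
It fails at once if the pot is shoved more than 30 mm or tipped (distance of pot from where it was at the start of the episode above 0.03 m or angle between pot's own z axis and vertical above 0.3 rad).
It fails at once if the pliers, spatula or jar are moved more than 40 mm (distance of any of pliers, spatula, jar from where it was at the start of the episode above 0.04 m).
Of stone0, stone1, stone2, stone3, stone4 only 3 to 5 are there at a start; the rules pass over those that are not, and their reading is None.
At some moment in a run one of stone0, stone1, stone2, stone3, stone4 may be knocked a few centimetres aside while the robot is not near it.
It also fails if it takes over 210 s, if anything falls off the work surface, if the arm or the gripper's body presses on something with over 40 N, if the wrist force passes 120 N, or if a joint passes its speed limit or range.

ROBOT

A 6-joint arm with a two-finger parallel gripper is mounted at the origin on the work surface. World frame = base frame: x ahead of the robot, y to its left, z up, the work surface at z = 0. Lengths are in mm, angles in rad, forces in N, time in s.
With the tool pointing down it reaches from about 325 to 1000 mm from the base axis. Payload 5.1 kg.
Tool frame: the origin (TCP) lies between the finger pads; the fingertips stand 17 mm ahead of it and the grasp point (between the pads) lies 2 mm behind it; z points along the fingers, x is the direction in which the jaws open and shut, and the axes are right-handed (so a half turn about z gives the same grasp; the last joint's range is limited). The gripper opens to 85 mm and grips with 20 to 120 N. Pads are 22 mm wide; open, the fingers measure 114 mm over their backs; the gripper's body (76 mm by 85 mm) begins 54 mm behind the grasp point. The pads swing forward as they close: fully open they stand 13 mm farther back than shut.
Start: joints at [1.097, 0.124, 1.65, -0, 1.367, -0.083], TCP at [247.623, 600.972, 248.322] pointing down, gripper open.
Joint ranges: [-2.61, 2.61], [-1.02, 2.33], [0.03, 2.71], [-1.35, 4.49], [0.32, 2.68], [-2.91, 2.91]. Speed limits (rad/s): [2.57, 2.57, 3.14, 3.14, 3.14, 3.14].

INTERFACE

Orientations are given as a rotation vector (axis times angle).
In Python, from station import r, viewer gives the robot as it stands. The module is installed in compiled form; this text tells all that it offers.
- The arm moves only by the tool move_arm, never from a script. Its argument "motion" is a list of rows, each a list of 7 numbers: the shift along the tool's x, y, z in cm, then the turn, a rotation vector about the tool's x, y, z in rad, then the gripper command: -1 is shut, 1 is fully open, values between are in proportion. A call has 1 to 12 rows; each row shifts and turns the commanded pose from where the row before left it, along the tool's axes as they then stand; what a row does not reach is not made up. A row lasts 1/12 s, in which the tool goes at most 41.7 mm and 7.16 degrees, less where a joint would pass 70% of its speed; a pose out of reach is approached as far as the arm can. A call with a gripper value outside its range is refused whole. The fingers move at their own pace and stop on an object; the grip force is fixed at half the most. Time passes only in rows, so rows that do not move let the fingers close. It gives the time, the measured TCP pose, the force and the opening at its end, in the units of the state.
- r.read_state(): the state, without advancing time (a new reading comes with each control period).
- viewer.snapshot(name): name is "scene" or "top" or "wrist"; returns (picture, depth): 400x640x3 uint8, red, green, blue; 400x640 float32, mm along the optical axis (not along the pixel's ray), 0 where there is no reading.
- viewer.camera_info(name): a dict with "mtx" (3x3 intrinsics, pixels), "rvec" (rotation vector, rad) and "tvec" (3), from world to camera coordinates, as OpenCV has them. Camera axes: x right, y down, z forward; pixel columns grow to the right and rows downward; lengths in mm; the calibration is good to about 2 mm. A picture is of the moment at which its call begins: read the wrist's pose just before it. camera_info takes no time and is no camera call; for the wrist camera it gives the pose at the moment of the call.
- r.finish_job(): hands the job in, once; it reports no verdict.
The state is a dict: "clock": time; "q": joint angles; "qvel": joint speeds; "joint_torque": joint torques, N m; "ee_pos": TCP position; "tool_rot": TCP orientation; "wrist_force": force on the tool from outside, world axes, zero at the start; "torque": the same for the moment, N m; "finger_gap": opening from 0.0 (shut) to 1.0 (fully open).
Only numpy, scipy, OpenCV 4.12 (cv2) and the standard library are available. Lean on these libraries where they do the work, as an engineer would, in place of code of your own. Each camera call takes 0.05 s, during which the arm holds its last target. There are 200 camera calls.

## Working session

There is one attempt and no reset: what is moved stays moved. The work goes in short steps, Python scripts to look and compute and a tool call to move; the robot and the scene stay as the last step left them, time stands still between calls to the robot, and variables do not carry over. Pictures are saved under pics/ and viewed, about 12 in all and at most 16, crops included, and the job is handed in when it is done.

Besides the shell and the picture viewer there is one more tool, called in YAML: its name, and indented under it one key for each argument. move_arm: Moves the arm, as the interface text tells. Its arguments: {"type":"object","properties":{"motion":{"type":"array","items":{"type":"array","items":{"type":"number"}}}},"required":["motion"]}

```bash
mkdir -p pics; cat > h.py <<'E'
import numpy as np, cv2
from station import r, viewer
from scipy.spatial.transform import Rotation as R
def snap(n):
    info=viewer.camera_info(n); p,d=viewer.snapshot(n); return p,d,info
def world(d,info):
    K=info["mtx"];Rm,_=cv2.Rodrigues(np.array(info["rvec"],float));t=np.array(info["tvec"],float).ravel()
    v,u=np.mgrid[:d.shape[0],:d.shape[1]]
    c=np.stack([(u-K[0][2])/K[0][0]*d,(v-K[1][2])/K[1][1]*d,d],-1)
    return (c-t)@Rm
def save(n,p): cv2.imwrite("pics/"+n,cv2.cvtColor(p,cv2.COLOR_RGB2BGR))
E
python3 - <<'E'
from h import *
for n in("top","scene"):
    p,d,i=snap(n); save(n+"0.png",p); np.savez(n+"0.npz",p=p,d=d,w=world(d,i))
s=r.read_state();print(s)
E
```

```text
{'clock': 0.1, 'q': array([ 1.09739188e+00,  1.24443750e-01,  1.65155382e+00, -6.54172058e-06,
        1.36747098e+00, -8.26046373e-02]), 'qvel': array([ 0.00061125, -0.00013783, -0.00262211, -0.00022563,  0.00063777,
        0.00010851]), 'joint_torque': array([-7.86914120e-05, -4.24932325e+01, -3.66651964e+01, -1.00788955e-04,
        3.99123266e-03,  3.72451510e-06]), 'ee_pos': array([247.39707529, 600.51684702, 247.1637163 ]), 'tool_rot': array([ 2.60971609e+00,  1.74734607e+00, -2.56977096e-03]), 'wrist_force': array([-0.05991475,  0.21447003,  0.53977286]), 'torque': array([-0.02771947,  0.02215471,  0.01632914]), 'finger_gap': 0.9982837416405711}
```

View pics/top0.png

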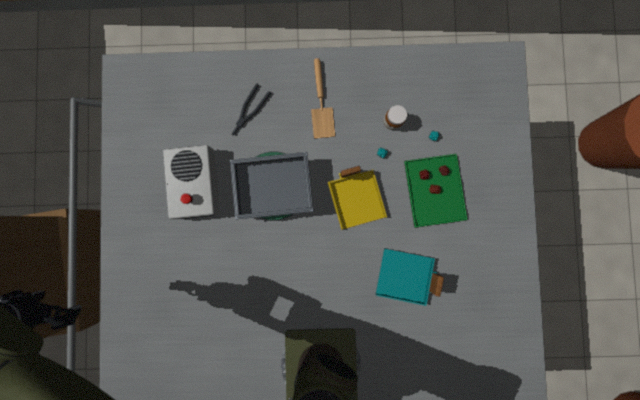

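View pics/scene0.png

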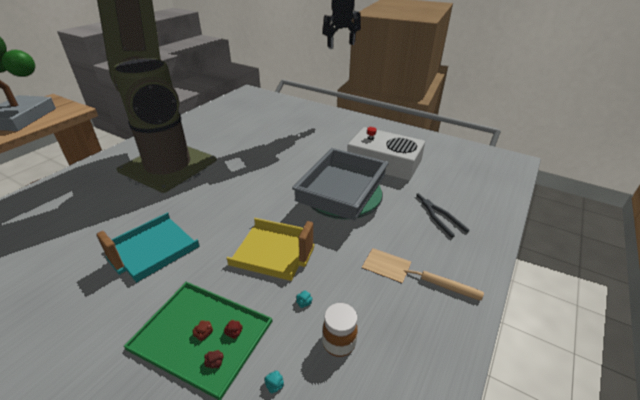

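Yellow scoop is at top (358,200); the turquoise one at (407,277) is a decoy. Three dark red stones lie in the tray at (425,175), (445,171) and (435,189). The turquoise blocks at (383,153) and (434,135) are decoys. The red knob is at (187,199).

```bash
cat >> h.py <<'E'
def blobs(p,w,lo,hi,zr=(-5,150),amin=15):
    h=cv2.cvtColor(p,cv2.COLOR_RGB2HSV); m=cv2.inRange(h,lo,hi)
    if lo[0]==0: m|=cv2.inRange(h,(170,lo[1],lo[2]),(180,255,255))
    z=w[...,2]; m[(z<zr[0])|(z>zr[1])|(abs(w[...,0])>1100)|(abs(w[...,1])>1100)]=0
    n,l,s,c=cv2.connectedComponentsWithStats(m)
    return [(s[k,4],c[k].round(),w[l==k]) for k in range(1,n) if s[k,4]>=amin]
def rect(q):
    b=cv2.minAreaRect(q[:,:2].astype(np.float32)); return np.round(b[0],1),np.round(b[1],1),round(b[2],1)
E
python3 - <<'E'
from h import *
for n in("top","scene"):
    f=np.load(n+"0.npz");p,w=f["p"],f["w"]
    print(n)
    for nm,lo,hi in(("red",(0,120,50),(8,255,255)),("yellow",(22,120,60),(32,255,255)),("green",(50,100,50),(75,255,255)),("brown",(8,90,60),(18,255,255))):
        for a,c,q in blobs(p,w,lo,hi,amin=20):
            print(nm,a,c,"med",np.median(q,0).round(1),"mean",q.mean(0).round(1),"z",np.percentile(q[:,2],[2,98]).round(1),rect(q))
f=np.load("top0.npz");p,w=f["p"],f["w"];z=w[...,2]
for nm,(x0,x1,y0,y1),zr in(("pot",(228,318,148,224),(78,95)),("box",(158,220,140,224),(62,76))):
    m=np.zeros(z.shape,bool);m[y0:y1,x0:x1]=1;m&=(z>zr[0])&(z<zr[1]);q=w[m];print(nm,m.sum(),np.median(q[:,2]),rect(q))
print(w[280,130],w[100,130])
print(viewer.camera_info("wrist"))
E
```

```text
top
red 50 [444. 170.] med [ 554.9 -374.8   22.8] mean [ 555.  -374.7   23. ] z [16.5 28.3] (array([ 555.1, -375. ]), array([19.1, 22.2]), 81.3)
red 52 [424. 174.] med [ 544.7 -316.3   24.7] mean [ 544.6 -316.5   24.6] z [18.4 30.4] (array([ 543.8, -316.2]), array([20.6, 21.8]), 49.2)
red 59 [435. 189.] med [ 500.1 -346.    23.6] mean [ 500.3 -346.2   23.1] z [14.9 28.5] (array([ 500.1, -347.1]), array([27.8, 17.9]), 86.5)
red 79 [186. 198.] med [489.5 356.4 101.7] mean [489.3 356.9 101.6] z [ 96.9 105.7] (array([489.5, 356.7]), array([26.2, 22.1]), 86.9)
yellow 2371 [357. 199.] med [ 478.2 -118.9    3.7] mean [ 478.  -119.     5.1] z [-1.2 23.1] (array([ 484.6, -118.2]), array([161.9, 144.9]), 14.1)
green 3267 [436. 191.] med [ 490.2 -354.4    3.5] mean [ 494.7 -353.9    4. ] z [-1.3 12.7] (array([ 498.5, -354.8]), array([198.3, 162.2]), 6.3)
brown 840 [322. 110.] med [729.9 -19.8   3.7] mean [749.  -22.3   6.8] z [-1.6 21.4] (array([785.9, -20.6]), array([235.5,  63. ]), 3.1)
brown 42 [389. 122.] med [ 694.  -215.5   46.4] mean [ 697.7 -216.7   45.6] z [37.3 52.8] (array([ 700.5, -
[... 2393 characters left out ...]
25.4]), array([118.6,  12.1]), 2.8)
brown 309 [340. 338.] med [ 726.8 -263.    48.9] mean [ 724.2 -259.1   48.4] z [38.8 56.5] (array([ 721. , -253.8]), array([55.2, 28.8]), 30.6)
pot 1134 83.92305674642431 (array([520.7, 124.8]), array([168.3, 218.6]), 4.3)
box 3029 70.22024364547144 (array([538.9, 361.8]), array([201.6, 131.4]), 4.1)
[256.86632525 559.93723538   1.35418356] [799.83939045 561.18834202   2.51676945]
{'mtx': array([[332.35928029,   0.        , 316.72469363],
       [  0.        , 332.35928029, 197.86768341],
       [  0.        ,   0.        ,   1.        ]]), 'rvec': array([-2.4210513 , -1.62177924, -0.21139906]), 'tvec': array([-647.77648936,  -33.51714638,  378.55691591])}
```

```bash
cat >> h.py <<'E'
def plan(x,y,z,yaw=None):
    s=r.read_state();Rm=R.from_rotvec(s["tool_rot"]);d=np.array([x,y,z])-s["ee_pos"]
    print("ee",s["ee_pos"].round(1),"shift cm (tool)",(Rm.inv().apply(d)/10).round(2),"gap",round(s["finger_gap"],3),"F",s["wrist_force"].round(1),"t",s["clock"])
    if yaw is not None:
        best=None
        for k in(0,180):
            a=np.radians(yaw+k);T=R.from_matrix(np.array([[np.cos(a),np.sin(a),0],[np.sin(a),-np.cos(a),0],[0,0,-1]]))
            t=(Rm.inv()*T).as_rotvec()
            if best is None or np.linalg.norm(t)<np.linalg.norm(best): best=t
        print("turn",best.round(3),"q",s["q"].round(2))
E
python3 -c "
from h import *
plan(490,356.5,150,14.5);plan(490,356.5,94)"
```

```text
ee [247.4 600.5 247.2] shift cm (tool) [-13.3   31.73   9.74] gap 0.998 F [-0.1  0.2  0.5] t 0.1
turn [0.001 0.002 0.927] q [ 1.1   0.12  1.65 -0.    1.37 -0.08]
ee [247.4 600.5 247.2] shift cm (tool) [-13.29  31.73  15.34] gap 0.998 F [-0.1  0.2  0.5] t 0.1
```

move_arm:
  motion:
    - [-1.33, 3.17, 0.9, 0, 0, 0, 1]
    - [-1.33, 3.17, 0.9, 0, 0, 0, 1]
    - [-1.33, 3.17, 0.9, 0, 0, 0, 1]
    - [-1.33, 3.17, 0.9, 0, 0, 0, 1]
    - [-1.33, 3.17, 0.9, 0, 0, 0, 1]
    - [-1.33, 3.17, 0.9, 0, 0, 0, 1]
    - [-1.33, 3.17, 0.9, 0, 0, 0, 1]
    - [-1.33, 3.17, 0.9, 0, 0, 0, 1]
    - [-1.33, 3.17, 0.9, 0, 0, 0, 1]
    - [-1.33, 3.17, 0.9, 0, 0, 0, 1]
    - [0, 0, 0, 0, 0, 0, 1]
    - [0, 0, 0, 0, 0, 0, 1]

```text
clock: 1.1
ee_pos: [490.4, 355.6, 157.0]
tool_rot: [-2.613, -1.743, 0.004]
wrist_force: [0.2, 0.7, -0.8]
finger_gap: 1.003
```

```bash
python3 - <<'E'
from h import *
p,d,i=snap("wrist");save("w1.png",p);w=world(d,i)
for a,c,q in blobs(p,w,(0,120,50),(8,255,255),amin=40): 
    t=q[q[:,2]>q[:,2].max()-4];print(a,c,q.mean(0).round(1),q[:,2].max(),rect(t))
plan(490,356.5,94)
E
```

```text
2027 [320. 221.] [487.3 357.6 100.9] 103.64011566301937 (array([488.8, 356.7]), array([28.4, 28.2]), 68.7)
ee [489.9 356.8 157.6] shift cm (tool) [-0.02  0.02  6.36] gap 1.0 F [-0.5 -0.1  0.1] t 1.15
```

View pics/w1.png

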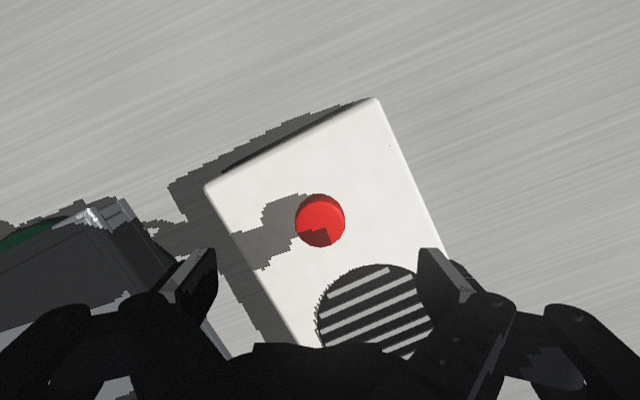

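The knob head at pixel (320,221) lies under the TCP within 1 mm. I'll descend, grip it and pull.

move_arm:
  motion:
    - [0, 0, 2, 0, 0, 0, 1]
    - [0, 0, 2, 0, 0, 0, 1]
    - [0, 0, 1.5, 0, 0, 0, 1]
    - [0, 0, 0.7, 0, 0, 0, 1]
    - [0, 0, 0, 0, 0, 0, 0]
    - [0, 0, 0, 0, 0, 0, -1]
    - [0, 0, 0, 0, 0, 0, -1]
    - [0, 0, 0, 0, 0, 0, -1]
    - [0, 0, 0, 0, 0, 0, -1]
    - [0, 0, 0, 0, 0, 0, -1]
    - [0, 0, 0, 0, 0, 0, -1]
    - [0, 0, 0, 0, 0, 0, -1]

```text
clock: 2.15
ee_pos: [490.5, 357.3, 98.2]
tool_rot: [2.61, 1.748, 0.001]
wrist_force: [-2.5, -2.2, 5.0]
finger_gap: 0.327
```

move_arm:
  motion:
    - [0, 0, -0.4, 0, 0, 0, -1]
    - [0, 0, -0.4, 0, 0, 0, -1]
    - [0, 0, -0.4, 0, 0, 0, -1]
    - [0, 0, -0.4, 0, 0, 0, -1]
    - [0, 0, -0.1, 0, 0, 0, -1]
    - [0, 0, 0, 0, 0, 0, -1]
    - [0, 0, 0, 0, 0, 0, -1]
    - [0, 0, 0, 0, 0, 0, -1]

```text
clock: 2.82
ee_pos: [490.4, 357.3, 113.4]
tool_rot: [2.61, 1.748, 0.001]
wrist_force: [5.3, 1.8, -5.9]
finger_gap: 0.322
```

move_arm:
  motion:
    - [0, 0, -0.1, 0, 0, 0, -1]
    - [0, 0, 0, 0, 0, 0, -1]
    - [0, 0, 0, 0, 0, 0, 1]
    - [0, 0, 0, 0, 0, 0, 1]
    - [0, 0, 0, 0, 0, 0, 1]
    - [0, 0, 0, 0, 0, 0, 1]
    - [0, 0, 0, 0, 0, 0, 1]
    - [0, 0, -2, 0, 0, 0, 1]
    - [0, 0, -2, 0, 0, 0, 1]
    - [0, 0, -3, 0, 0, 0, 1]
    - [0, 0, -3, 0, 0, 0, 1]
    - [0, 0, 0, 0, 0, 0, 1]

```text
clock: 3.82
ee_pos: [492.9, 359.1, 222.7]
tool_rot: [2.61, 1.748, 0.019]
wrist_force: [0.9, -0.0, 1.3]
finger_gap: 1.0
```

```bash
python3 - <<'E'
from h import *
p,d,i=snap("wrist");w=world(d,i)
for a,c,q in blobs(p,w,(0,120,50),(8,255,255),amin=40): 
    t=q[q[:,2]>q[:,2].max()-4];print(a,c,np.percentile(q[:,2],[50,95]),rect(t))
p,d,i=snap("scene");w=world(d,i)
for a,c,q in blobs(p,w,(0,120,50),(8,255,255),amin=40): print(a,c,q.mean(0).round(1),np.percentile(q[:,2],[50,95]))
plan(530,-345,220,14.5)
E
```

```text
1286 [312. 196.] [116.50885936 117.69446044] (array([488.7, 356.9]), array([28.3, 27.9]), 3.4)
59 [372. 126.] [493.5 347.3 114.2] [116.11991866 119.2468027 ]
229 [202. 330.] [ 506.8 -355.9   22.8] [23.03183824 28.46810248]
184 [233. 328.] [ 551.2 -326.5   25.1] [26.45395378 30.67372476]
189 [214. 358.] [ 561.5 -383.7   25.1] [26.49540408 29.6095676 ]
ee [490.9 357.9 217. ] shift cm (tool) [-63.5   30.38  -0.45] gap 0.999 F [-0.5 -0.8 -0.3] t 3.9167
turn [ 0.001 -0.004  0.927] q [ 0.54  0.05  1.78  0.    1.3  -0.64]
```

move_arm:
  motion:
    - [-3.5, 1.7, 0, 0, 0, 0, 1]
    - [-3.5, 1.7, 0, 0, 0, 0, 1]
    - [-3.5, 1.7, 0, 0, 0, 0, 1]
    - [-3.5, 1.7, 0, 0, 0, 0, 1]
    - [-3.5, 1.7, 0, 0, 0, 0, 1]
    - [-3.5, 1.7, 0, 0, 0, 0, 1]
    - [-3.5, 1.7, 0, 0, 0, 0, 1]
    - [-3.5, 1.7, 0, 0, 0, 0, 1]
    - [-3.5, 1.7, 0, 0, 0, 0, 1]
    - [-3.5, 1.7, 0, 0, 0, 0, 1]
    - [-3.5, 1.7, 0, 0, 0, 0, 1]
    - [-3.5, 1.7, 0, 0, 0, 0, 1]

```text
clock: 4.92
ee_pos: [517.5, -110.4, 212.7]
tool_rot: [-2.609, -1.746, 0.002]
wrist_force: [0.5, 0.1, 0.4]
finger_gap: 1.0
```

move_arm:
  motion:
    - [-3.5, 1.7, 0, 0, 0, 0, 1]
    - [-3.5, 1.7, 0, 0, 0, 0, 1]
    - [-3.5, 1.7, 0, 0, 0, 0, 1]
    - [-3.5, 1.7, 0, 0, 0, 0.116, 0.3]
    - [0, 0, 0, 0, 0, 0.116, 0.3]
    - [0, 0, 0, 0, 0, 0.116, 0.3]
    - [0, 0, 0, 0, 0, 0.116, 0.3]
    - [0, 0, 0, 0, 0, 0.116, 0.3]
    - [0, 0, 0, 0, 0, 0.116, 0.3]
    - [0, 0, 0, 0, 0, 0.116, 0.3]
    - [0, 0, 0, 0, 0, 0.116, 0.3]
    - [0, 0, 0, 0, 0, 0, 0.3]

```text
clock: 5.92
ee_pos: [527.4, -263.6, 212.4]
tool_rot: [-3.115, -0.392, 0.004]
wrist_force: [0.9, 0.8, -0.3]
finger_gap: 0.648
```

```bash
cat >> h.py <<'E'
def stones(p,w):
    for a,c,q in blobs(p,w,(0,110,30),(8,255,255),(6,70),60):
        t=q[q[:,2]>8]; print("stone",a,c,"zmax",np.percentile(t[:,2],98).round(1),"rect",rect(t))
E
python3 - <<'E'
from h import *
p,d,i=snap("wrist");w=world(d,i);save("w2.png",p);stones(p,w)
plan(530,-345,220,14.5)
E
```

```text
stone 530 [322. 234.] zmax 28.7 rect (array([ 545.8, -319.4]), array([24.3, 29.8]), 76.2)
stone 617 [273. 250.] zmax 26.8 rect (array([ 501.4, -350.5]), array([32.9, 24.7]), 79.4)
stone 519 [317. 286.] zmax 27.8 rect (array([ 555.6, -378.4]), array([28. , 25.4]), 14.1)
ee [ 527.5 -263.7  212.6] shift cm (tool) [-1.8   7.93 -0.75] gap 0.648 F [0.4 0.4 0.3] t 5.9667
turn [-0.002  0.002  0.001] q [-0.55  0.02  1.82  0.    1.3  -0.81]
```

View pics/w2.png

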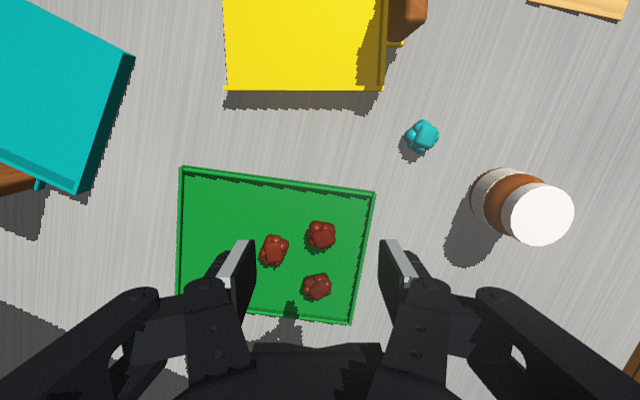

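move_arm:
  motion:
    - [0.2, 2.9, 3, 0, 0, 0.12, 0.13]
    - [0, 0, 0, 0, 0, 0.12, 0.13]
    - [0, 0, 0, 0, 0, 0.12, 0.13]
    - [0, 0, 0, 0, 0, 0.12, 0.13]
    - [0, 0, 0, 0, 0, 0.12, 0.13]
    - [0, 0, 0, 0, 0, 0.12, 0.13]
    - [0, 0, 0, 0, 0, 0.12, 0.13]
    - [0, 0, 0, 0, 0, 0.12, 0.13]
    - [0, 0, 0, 0, 0, 0.12, 0.13]
    - [0, 0, 0, 0, 0, 0.12, 0.13]
    - [0, 0, 0, 0, 0, 0.12, 0.13]
    - [0, 0, 0, 0, 0, 0.12, 0.13]

```text
clock: 6.97
ee_pos: [536.9, -291.3, 183.4]
tool_rot: [2.601, -1.762, -0.003]
wrist_force: [-0.7, -0.7, 0.2]
finger_gap: 0.566
```

move_arm:
  motion:
    - [0, 0, 2, 0, 0, 0.12, 0.13]
    - [0, 0, 0, 0, 0, 0.01, 0.13]
    - [0, 0, 0, 0, 0, 0, 0.13]

```text
clock: 7.22
ee_pos: [536.2, -290.8, 162.3]
tool_rot: [2.488, -1.918, -0.007]
wrist_force: [-0.4, -0.7, 0.6]
finger_gap: 0.567
```

```bash
python3 - <<'E'
from h import *
p,d,i=snap("wrist");w=world(d,i);stones(p,w)
plan(545.8,-319.4,60,14.5-90)
E
```

```text
stone 673 [353. 185.] zmax 28.7 rect (array([ 545.5, -319.7]), array([29.7, 22.2]), 4.1)
stone 631 [424. 192.] zmax 27.7 rect (array([ 555.4, -378.8]), array([30.5, 22.6]), 26.5)
stone 307 [364. 241.] zmax 26.7 rect (array([ 503.7, -343.1]), array([15.9, 24.2]), 68.9)
ee [ 536.8 -291.3  163.5] shift cm (tool) [ 2.96 -0.17 10.35] gap 0.567 F [-0.1  0.5  0.3] t 7.2667
turn [0.002 0.002 0.004] q [-0.59  0.11  1.82 -0.    1.22  0.73]
```

move_arm:
  motion:
    - [1.5, -0.1, 3, 0, 0, 0, 0.13]
    - [1.46, -0.07, 3, 0, 0, 0, 0.13]
    - [0, 0, 3, 0, 0, 0, 0.13]
    - [0, 0, 3, 0, 0, 0, 0.13]
    - [0, 0, 1.5, 0, 0, 0, 0.13]
    - [0, 0, 0.5, 0, 0, 0, 0.13]
    - [0, 0, 0, 0, 0, 0, 0.13]
    - [0, 0, 0, 0, 0, 0, 0.13]

```text
clock: 7.93
ee_pos: [547.5, -320.5, 26.2]
tool_rot: [-2.485, 1.922, -0.004]
wrist_force: [-0.0, 0.4, 0.3]
finger_gap: 0.568
```

move_arm:
  motion:
    - [0, 0, 0, 0, 0, 0, -1]
    - [0, 0, 0, 0, 0, 0, -1]
    - [0, 0, 0, 0, 0, 0, -1]
    - [0, 0, 0, 0, 0, 0, -1]
    - [0, 0, 0, 0, 0, 0, -1]
    - [0, 0, -2, 0, 0, 0, -1]
    - [0, 0, -3, 0, 0, 0, -1]
    - [0, 0, -3, 0, 0, 0, -1]
    - [0, 0, -3, 0, 0, 0, -1]
    - [0, 0, -1, 0, 0, 0, -1]
    - [0, 0, 0, 0, 0, 0, -1]
    - [0, 0, 0, 0, 0, 0, -1]

```text
clock: 8.93
ee_pos: [546.5, -319.9, 144.7]
tool_rot: [-2.484, 1.923, -0.002]
wrist_force: [-0.4, 0.5, -0.8]
finger_gap: 0.296
```

```bash
python3 - <<'E'
from h import *
p,d,i=snap("top");w=world(d,i)
for a,c,q in blobs(p,w,(22,120,60),(32,255,255),amin=200):
    print(a,rect(q)); t=q[q[:,2]>14]; print(rect(t))
a=np.radians(14.5);o=np.array([476.3,-118]);Rm=np.array([[np.cos(a),-np.sin(a)],[np.sin(a),np.cos(a)]])
for l in((8,0),(8,-42),(8,42)): print(l,o+Rm@l)
x=o+Rm@(8,0);plan(*x,110)
E
```

```text
2370 (array([ 484.8, -118. ]), array([162.1, 144.7]), 14.1)
(array([ 486.1, -116.7]), array([159.1, 138.8]), 14.0)
(8, 0) [ 484.04518112 -115.99695997]
(8, -42) [ 494.56114129 -156.65916086]
(8, 42) [473.52922095 -75.33475907]
ee [ 545.7 -319.4  143. ] shift cm (tool) [-21.23   0.88   3.33] gap 0.291 F [-0.2 -0.3  0.1] t 8.9833
```

move_arm:
  motion:
    - [-3, 0.12, 0.5, 0, 0, 0, -1]
    - [-3, 0.12, 0.5, 0, 0, 0, -1]
    - [-3, 0.12, 0.5, 0, 0, 0, -1]
    - [-3, 0.12, 0.5, 0, 0, 0, -1]
    - [-3, 0.12, 0.5, 0, 0, 0, -1]
    - [-3, 0.12, 0.5, 0, 0, 0, -1]
    - [-3, 0.12, 0.3, 0, 0, 0, -1]
    - [0, 0, 2, 0, 0, 0, -1]
    - [0, 0, 2, 0, 0, 0, -1]
    - [0, 0, 2, 0, 0, 0, -1]
    - [0, 0, 0, 0, 0, 0, -1]
    - [0, 0, 0, 0, 0, 0, -1]

```text
clock: 9.98
ee_pos: [483.2, -117.7, 48.4]
tool_rot: [2.482, -1.922, -0.01]
wrist_force: [0.3, -0.4, -0.6]
finger_gap: 0.294
```

```bash
python3 - <<'E'
from h import *
plan(484.5,-117.5,27,14.1-90)
E
```

```text
ee [ 483.2 -117.7   48.4] shift cm (tool) [ 0.02 -0.14  2.14] gap 0.294 F [ 0.3 -0.4 -0.6] t 9.9833
turn [0.006 0.004 0.007] q [-0.35  0.01  2.14  0.    1.    0.97]
```

move_arm:
  motion:
    - [0, -0.1, 1, 0, 0, 0, -1]
    - [0, 0, 0.7, 0, 0, 0, -1]
    - [0, 0, 0.3, 0, 0, 0, -1]
    - [0, 0, 0, 0, 0, 0, -1]
    - [0, 0, 0, 0, 0, 0, 0.1]
    - [0, 0, 0, 0, 0, 0, 0.1]
    - [0, 0, 0, 0, 0, 0, 0.1]
    - [0, 0, 0, 0, 0, 0, 0.1]
    - [0, 0, -2, 0, 0, 0, 0.1]
    - [0, 0, -4, 0, 0, 0, 0.1]
    - [0, 0, -4, 0, 0, 0, 0.1]
    - [0, 0, -2, 0, 0, 0, 0.1]

```text
clock: 10.98
ee_pos: [488.8, -119.1, 156.8]
tool_rot: [-2.482, 1.922, -0.011]
wrist_force: [0.9, -0.4, 0.2]
finger_gap: 0.549
```

move_arm:
  motion:
    - [2, 0, -1, 0, 0, -0.12, 0.3]
    - [0, 0, 0, 0, 0, -0.12, 0.3]
    - [0, 0, 0, 0, 0, -0.12, 0.3]
    - [0, 0, 0, 0, 0, -0.12, 0.3]
    - [0, 0, 0, 0, 0, -0.12, 0.3]
    - [0, 0, 0, 0, 0, -0.12, 0.3]
    - [0, 0, 0, 0, 0, -0.12, 0.3]
    - [0, 0, 0, 0, 0, -0.12, 0.3]
    - [0, 0, 0, 0, 0, -0.12, 0.3]
    - [0, 0, 0, 0, 0, -0.12, 0.3]
    - [0, 0, 0, 0, 0, -0.12, 0.3]
    - [0, 0, 0, 0, 0, -0.12, 0.3]

```text
clock: 11.98
ee_pos: [491.8, -137.8, 161.7]
tool_rot: [3.135, 0.201, 0.001]
wrist_force: [-0.9, -0.2, -0.4]
finger_gap: 0.648
```

```bash
python3 - <<'E'
from h import *
p,d,i=snap("top");w=world(d,i);save("t3.png",cv2.resize(p[120:250,300:490],None,fx=4,fy=4))
for a,c,q in blobs(p,w,(0,110,30),(8,255,255),(6,70),20): print(a,c,q.mean(0))
for a,c,q in blobs(p,w,(22,120,60),(32,255,255),amin=200): print(rect(q))
plan(555.5,-378.5,100,14.5)
E
```

```text
54 [444. 170.] [ 554.4645425  -375.69789276   23.28635615]
46 [450. 195.] [ 480.88112981 -389.08703946   22.70356678]
(array([491.5, -59.3]), array([ 65.5, 131.6]), 76.1)
(array([ 439.9, -156.3]), array([99.4, 60.6]), 78.0)
ee [ 491.8 -137.8  161.7] shift cm (tool) [ 3.16 24.7   6.17] gap 0.645 F [ 0.9  0.2 -0. ] t 12.0333
turn [ 0.    -0.    -0.122] q [-0.38 -0.12  2.04 -0.    1.22 -0.51]
```

View pics/t3.png

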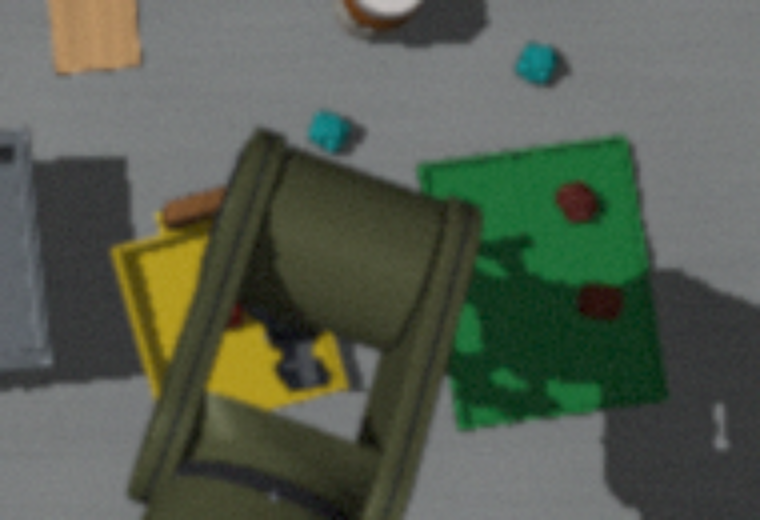

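The picture shows stone A on the scoop (crop 235,315), partly hidden by the arm. One stone was knocked to crop (600,302), about (481,-392). Next is stone C at crop (577,202).

move_arm:
  motion:
    - [0.4, 3, 0.5, 0, 0, 0, 0.3]
    - [0.4, 3, 0.5, 0, 0, 0, 0.3]
    - [0.4, 3, 0.5, 0, 0, 0, 0.3]
    - [0.4, 3, 0.5, 0, 0, 0, 0.3]
    - [0.4, 3, 0.5, 0, 0, 0, 0.3]
    - [0.4, 3, 0.5, 0, 0, 0, 0.3]
    - [0.4, 3, 0.5, 0, 0, 0, 0.3]
    - [0.3, 0, 0.5, 0, 0, -0.12, 0.3]
    - [0, 0, 0, 0, 0, 0, 0.3]
    - [0, 0, 0, 0, 0, 0, 0.3]

```text
clock: 12.87
ee_pos: [547.7, -342.3, 120.8]
tool_rot: [-3.118, -0.372, 0.002]
wrist_force: [-0.3, 0.2, 0.3]
finger_gap: 0.65
```

```bash
python3 - <<'E'
from h import *
p,d,i=snap("wrist");w=world(d,i);stones(p,w)
plan(555.5,-378.5,26,14.5)
E
```

```text
stone 989 [215. 243.] zmax 26.7 rect (array([ 479.4, -391.7]), array([32.3, 22.6]), 54.0)
stone 843 [318. 252.] zmax 27.7 rect (array([ 555.2, -378.5]), array([29. , 24.1]), 15.3)
ee [ 547.8 -342.   121.3] shift cm (tool) [-0.12  3.74  9.53] gap 0.65 F [-1.1 -0.7 -0.8] t 12.9167
turn [-0.001  0.    -0.014] q [-0.64  0.22  1.76  0.    1.16 -0.88]
```

move_arm:
  motion:
    - [0, 2, 2, 0, 0, 0, 0.2]
    - [-0.1, 1.7, 2, 0, 0, 0, 0.2]
    - [0, 0, 2, 0, 0, 0, 0.2]
    - [0, 0, 2, 0, 0, 0, 0.2]
    - [0, 0, 1, 0, 0, 0, 0.2]
    - [0, 0, 0.5, 0, 0, 0, 0.2]
    - [0, 0, 0, 0, 0, 0, 0.2]

```text
clock: 13.5
ee_pos: [555.5, -377.5, 25.6]
tool_rot: [-3.117, -0.379, 0.002]
wrist_force: [0.2, 0.5, 0.2]
finger_gap: 0.595
```

move_arm:
  motion:
    - [0, 0, 0, 0, 0, 0, -1]
    - [0, 0, 0, 0, 0, 0, -1]
    - [0, 0, 0, 0, 0, 0, -1]
    - [0, 0, 0, 0, 0, 0, -1]
    - [0, 0, 0, 0, 0, 0, -1]
    - [0, 0, -2, 0, 0, 0, -1]
    - [0, 0, -3, 0, 0, 0, -1]
    - [0, 0, -3, 0, 0, 0, -1]
    - [0, 0, -2, 0, 0, 0, -1]
    - [0, 0, 0, 0, 0, 0, -1]

```text
clock: 14.33
ee_pos: [558.7, -380.9, 133.3]
tool_rot: [3.111, 0.378, 0.012]
wrist_force: [-0.1, -0.3, 1.0]
finger_gap: 0.319
```

```bash
python3 - <<'E'
from h import *
a=np.radians(14.1);o=np.array([477,-119.5]);Rm=np.array([[np.cos(a),-np.sin(a)],[np.sin(a),np.cos(a)]])
for l in((8,-42),(8,42)): x=o+Rm@l;print(x);plan(*x,80)
E
```

```text
[ 494.99080662 -158.28570455]
ee [ 558.7 -380.9  133.3] shift cm (tool) [ -0.89 -23.18   5.12] gap 0.319 F [-0.1 -0.3  1. ] t 14.3333
[474.52714563 -76.81645526]
ee [ 558.7 -380.9  133.3] shift cm (tool) [ -0.92 -31.58   5.05] gap 0.319 F [-0.1 -0.3  1. ] t 14.3333
```

move_arm:
  motion:
    - [-0.15, -3, 0.4, 0, 0, 0, -1]
    - [-0.15, -3, 0.4, 0, 0, 0, -1]
    - [-0.15, -3, 0.4, 0, 0, 0, -1]
    - [-0.15, -3, 0.4, 0, 0, 0, -1]
    - [-0.1, -3, 0.4, 0, 0, 0, -1]
    - [-0.1, -3, 0.4, 0, 0, 0, -1]
    - [-0.1, -3, 0.4, 0, 0, 0, -1]
    - [0, -2.2, 2, 0, 0, 0, -1]
    - [0, 0, 1.5, 0, 0, 0, -1]
    - [0, 0, 0, 0, 0, 0, -1]
    - [0, 0, 0, 0, 0, 0, -1]

```text
clock: 15.25
ee_pos: [490.5, -155.0, 62.0]
tool_rot: [-3.117, -0.38, 0.004]
wrist_force: [0.0, -0.9, -0.2]
finger_gap: 0.32
```

```bash
python3 - <<'E'
from h import *
plan(495,-158.3,27,14.1)
E
```

```text
ee [ 490.5 -155.    62. ] shift cm (tool) [0.36 0.43 3.5 ] gap 0.32 F [ 0.  -0.9 -0.2] t 15.25
turn [-0.002  0.002 -0.004] q [-0.41  0.02  2.09 -0.    1.03 -0.65]
```

move_arm:
  motion:
    - [0.3, 0.4, 1.5, 0, 0, 0, -1]
    - [0, 0, 1.5, 0, 0, 0, -1]
    - [0, 0, 0.4, 0, 0, 0, -1]
    - [0, 0, 0, 0, 0, 0, -1]
    - [0, 0, 0, 0, 0, 0, 0.1]
    - [0, 0, 0, 0, 0, 0, 0.1]
    - [0, 0, 0, 0, 0, 0, 0.1]
    - [0, 0, 0, 0, 0, 0, 0.1]
    - [0, 0, -2, 0, 0, 0, 0.1]
    - [0, 0, -4, 0, 0, 0, 0.1]
    - [0, 0, -4, 0, 0, 0, 0.1]
    - [0, 0, 0, 0, 0, 0, 0.1]

```text
clock: 16.25
ee_pos: [500.5, -160.8, 138.8]
tool_rot: [3.111, 0.378, 0.021]
wrist_force: [2.3, -1.4, 1.4]
finger_gap: 0.548
```

```bash
python3 - <<'E'
from h import *
plan(479.4,-385,110,-36)
E
```

```text
ee [ 500.5 -160.8  138.8] shift cm (tool) [-7.46 21.23  2.99] gap 0.548 F [ 2.3 -1.4  1.4] t 16.25
turn [ 0.004 -0.016  0.87 ] q [-0.41 -0.07  2.04 -0.    1.16 -0.66]
```

move_arm:
  motion:
    - [-1.1, 3, 0.2, 0, 0, 0, 0.3]
    - [-1.1, 3, 0.2, 0, 0, 0, 0.3]
    - [-1.1, 3, 0.2, 0, 0, 0, 0.3]
    - [-1.1, 3, 0.2, 0, 0, 0, 0.3]
    - [-1.1, 3, 0.2, 0, 0, 0, 0.3]
    - [-1, 3, 0.2, 0, 0, 0, 0.3]
    - [-1, 2, 0.2, 0, 0, 0.12, 0.3]
    - [0, 0, 0, 0, 0, 0.12, 0.3]
    - [0, 0, 0, 0, 0, 0.12, 0.3]
    - [0, 0, 0, 0, 0, 0.12, 0.3]
    - [0, 0, 0, 0, 0, 0.12, 0.3]
    - [0, 0, 0, 0, 0, 0.12, 0.3]

```text
clock: 17.25
ee_pos: [470.6, -371.0, 115.5]
tool_rot: [3.05, -0.753, 0.001]
wrist_force: [0.1, 0.2, -0.1]
finger_gap: 0.648
```

move_arm:
  motion:
    - [0, 0, 0, 0, 0, 0.12, 0.3]
    - [0, 0, 0, 0, 0, 0.03, 0.3]
    - [0, 0, 0, 0, 0, 0, 0.3]

```text
clock: 17.5
ee_pos: [470.7, -370.9, 115.6]
tool_rot: [2.988, -0.971, 0.001]
wrist_force: [0.5, 0.1, -0.6]
finger_gap: 0.649
```

```bash
python3 - <<'E'
from h import *
p,d,i=snap("wrist");w=world(d,i);stones(p,w)
plan(479.4,-391.7,26,-36)
E
```

```text
stone 580 [347. 216.] zmax 26.8 rect (array([ 484.5, -388.7]), array([19.3, 23.2]), 21.0)
ee [ 470.7 -370.9  115.5] shift cm (tool) [1.92 1.18 8.95] gap 0.643 F [ 0.1 -0.5 -0.1] t 17.55
turn [ 0.    -0.     0.001] q [-0.76  0.13  1.88 -0.    1.13 -0.13]
```

move_arm:
  motion:
    - [1, 0.6, 2, 0, 0, 0, 0.3]
    - [0.95, 0.6, 2, 0, 0, 0, 0.3]
    - [0, 0, 2, 0, 0, 0, 0.3]
    - [0, 0, 2, 0, 0, 0, 0.3]
    - [0, 0, 0.9, 0, 0, 0, 0.3]
    - [0, 0, 0, 0, 0, 0, 0.3]

```text
clock: 18.05
ee_pos: [477.8, -390.5, 23.5]
tool_rot: [-2.986, 0.969, 0.008]
wrist_force: [-1.3, 0.3, -0.9]
finger_gap: 0.648
```

move_arm:
  motion:
    - [0, 0, 0, 0, 0, 0, -1]
    - [0, 0, 0, 0, 0, 0, -1]
    - [0, 0, 0, 0, 0, 0, -1]
    - [0, 0, 0, 0, 0, 0, -1]
    - [0, 0, 0, 0, 0, 0, -1]
    - [0, 0, -2, 0, 0, 0, -1]
    - [0, 0, -3, 0, 0, 0, -1]
    - [0, 0, -3, 0, 0, 0, -1]
    - [0, 0, -2, 0, 0, 0, -1]
    - [0, 0, 0, 0, 0, 0, -1]

```text
clock: 18.88
ee_pos: [481.8, -394.3, 133.0]
tool_rot: [2.984, -0.969, 0.015]
wrist_force: [0.1, -0.9, -0.0]
finger_gap: 0.29
```

move_arm:
  motion:
    - [0, 0, 0, 0, 0, -0.12, -1]
    - [0, 0, 0, 0, 0, -0.12, -1]
    - [0, 0, 0, 0, 0, -0.12, -1]
    - [0, 0, 0, 0, 0, -0.12, -1]
    - [0, 0, 0, 0, 0, -0.12, -1]
    - [0, 0, 0, 0, 0, -0.12, -1]
    - [0, 0, 0, 0, 0, -0.12, -1]
    - [0, 0, 0, 0, 0, -0.03, -1]
    - [0, 0, 0, 0, 0, 0, -1]

```text
clock: 19.63
ee_pos: [478.8, -391.5, 125.3]
tool_rot: [-3.117, -0.38, 0.002]
wrist_force: [0.0, -0.5, -0.2]
finger_gap: 0.288
```

```bash
python3 - <<'E'
from h import *
plan(474.5,-76.8,85,14.1)
E
```

```text
ee [ 478.8 -391.5  125.3] shift cm (tool) [  7.14 -30.65   4.07] gap 0.288 F [ 0.  -0.5 -0.2] t 19.6333
turn [-0.001  0.001 -0.004] q [-0.77  0.16  1.82  0.    1.16 -1.01]
```

move_arm:
  motion:
    - [0.71, -3.06, 0.2, 0, 0, 0, -1]
    - [0.71, -3.06, 0.2, 0, 0, 0, -1]
    - [0.71, -3.06, 0.2, 0, 0, 0, -1]
    - [0.71, -3.06, 0.2, 0, 0, 0, -1]
    - [0.71, -3.06, 0.2, 0, 0, 0, -1]
    - [0.71, -3.06, 0.2, 0, 0, 0, -1]
    - [0.71, -3.06, 0.2, 0, 0, 0, -1]
    - [0.71, -3.06, 0.2, 0, 0, 0, -1]
    - [0.71, -3.06, 0.2, 0, 0, 0, -1]
    - [0.71, -3.06, 0.2, 0, 0, 0, -1]
    - [0, 0, 0, 0, 0, 0, -1]
    - [0, 0, 0, 0, 0, 0, -1]

```text
clock: 20.63
ee_pos: [474.3, -76.4, 105.7]
tool_rot: [-3.118, -0.383, 0.002]
wrist_force: [0.8, -0.4, 0.8]
finger_gap: 0.289
```

```bash
python3 - <<'E'
from h import *
p,d,i=snap("wrist");w=world(d,i);save("w4.png",p);stones(p,w)
for a,c,q in blobs(p,w,(22,120,60),(32,255,255),amin=200): print(rect(q))
plan(474.5,-76.8,25,14.1)
E
```

```text
stone 965 [319. 319.] zmax 27.6 rect (array([ 495.2, -159. ]), array([29.9, 24.6]), 29.3)
(array([475.2, -94.9]), array([168.6,  94.8]), 17.0)
(array([ 486.4, -133.2]), array([ 66.2, 103.6]), 14.8)
ee [474.7 -77.4 106. ] shift cm (tool) [ 0.   -0.07  8.1 ] gap 0.289 F [ 0.1 -0.9 -0.6] t 20.6833
turn [ 0.     0.    -0.003] q [-0.27 -0.12  2.15 -0.    1.12 -0.52]
```

View pics/w4.png

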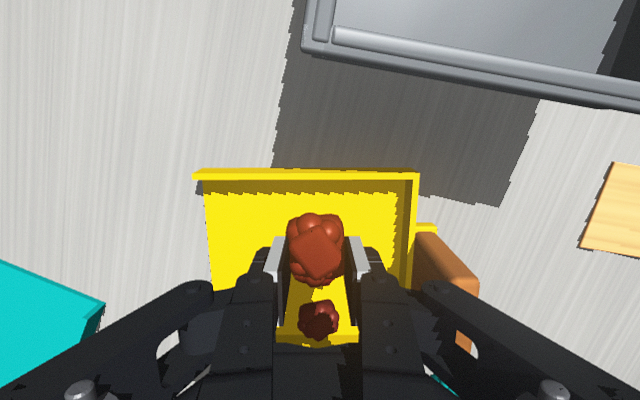

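The held stone is at (317,250), stone C at (319,319), and stone A is hidden behind the held one. I'll place this stone.

move_arm:
  motion:
    - [0, 0, 2.5, 0, 0, 0, -1]
    - [0, 0, 2.5, 0, 0, 0, -1]
    - [0, 0, 2, 0, 0, 0, -1]
    - [0, 0, 1, 0, 0, 0, -1]
    - [0, 0, 0, 0, 0, 0, -1]
    - [0, 0, 0, 0, 0, 0, -1]
    - [0, 0, 0, 0, 0, 0, 0.1]
    - [0, 0, 0, 0, 0, 0, 0.1]
    - [0, 0, 0, 0, 0, 0, 0.1]
    - [0, 0, 0, 0, 0, 0, 0.1]
    - [0, 0, -2, 0, 0, 0, 0.1]
    - [0, 0, -4, 0, 0, 0, 0.1]

```text
clock: 21.68
ee_pos: [470.6, -76.8, 81.9]
tool_rot: [-3.114, -0.378, 0.017]
wrist_force: [0.2, 0.2, -0.0]
finger_gap: 0.546
```

move_arm:
  motion:
    - [0, 0, -4, 0, 0, 0, 0.3]
    - [0, 0, -3.5, 0, 0, 0, 0.3]
    - [0, 0, -3, 0, 0, 0, 0.3]
    - [0, 0, 0, 0, 0, 0, 0.3]
    - [0, 0, 0, 0, 0, 0, 0.3]

```text
clock: 22.1
ee_pos: [476.3, -78.3, 194.2]
tool_rot: [3.116, 0.379, 0.008]
wrist_force: [0.7, -0.1, -0.6]
finger_gap: 0.649
```

```bash
python3 - <<'E'
from h import *
p,d,i=snap("wrist");w=world(d,i);save("w5.png",p);stones(p,w)
for a,c,q in blobs(p,w,(8,90,60),(18,255,255),(50,95),60): print("grip",a,c,rect(q[q[:,2]>78]),np.percentile(q[:,2],98))
plan(554,-99,72,14.1)
E
```

```text
stone 251 [315. 168.] zmax 26.6 rect (array([471. , -66.8]), array([14.5, 21.5]), 85.3)
stone 178 [316. 221.] zmax 29.0 rect (array([ 483.9, -115.9]), array([16.3, 17.8]), 36.4)
stone 274 [317. 264.] zmax 28.1 rect (array([ 495.4, -161.4]), array([28.2, 22.6]), 8.5)
grip 1196 [406. 227.] (array([552.3, -89.9]), array([16.3, 34.1]), 13.8) 85.80750560133144
grip 101 [  4. 371.] (array([0., 0.]), array([0., 0.]), 0.0) 61.15901914354485
grip 86 [485. 393.] (array([0., 0.]), array([0., 0.]), 0.0) 59.53998026072304
ee [475.1 -77.9 191.8] shift cm (tool) [ 7.14  3.93 11.99] gap 0.651 F [-0.4  0.7 -0.5] t 22.15
turn [ 0.001 -0.001 -0.004] q [-0.27 -0.22  2.08 -0.    1.28 -0.52]
```

View pics/w5.png

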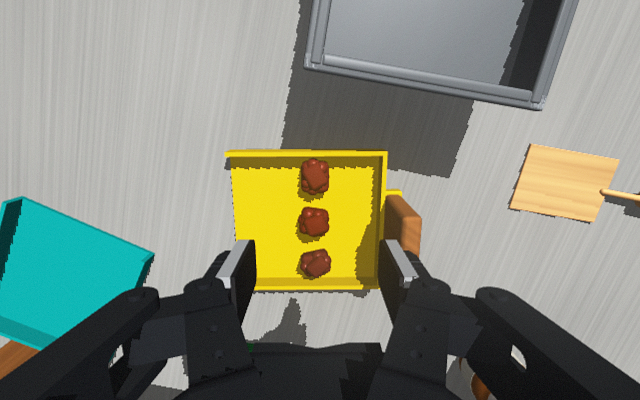

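All three stones sit on the scoop at (315,176), (314,221) and (316,263), and the grip is at (404,225). Now I'll pinch the grip.

move_arm:
  motion:
    - [2.4, 1.3, 0.5, 0, 0, 0, 0.3]
    - [2.4, 1.3, 0.5, 0, 0, 0, 0.3]
    - [2.4, 1.4, 0.5, 0, 0, 0, 0.3]
    - [0, 0, 2.5, 0, 0, 0, 0.3]
    - [0, 0, 0, 0, 0, 0, 0.3]
    - [0, 0, 0, 0, 0, 0, 0.3]

```text
clock: 22.65
ee_pos: [551.8, -98.7, 147.3]
tool_rot: [-3.115, -0.379, 0.012]
wrist_force: [0.5, 0.3, 0.6]
finger_gap: 0.645
```

```bash
python3 - <<'E'
from h import *
p,d,i=snap("wrist");w=world(d,i)
for a,c,q in blobs(p,w,(8,90,60),(18,255,255),(50,95),60): print("grip",a,c,rect(q[q[:,2]>80]),np.percentile(q[:,2],98))
plan(554.7,-99.5,66,14.1)
E
```

```text
grip 2378 [324. 218.] (array([ 555.2, -100.4]), array([15.7, 55.2]), 13.8) 85.85149918166985
grip 380 [468. 388.] (array([0., 0.]), array([0., 0.]), 0.0) 58.63836116266627
ee [552.7 -99.  149.2] shift cm (tool) [0.22 0.12 8.32] gap 0.65 F [-0.1 -0.2  0.4] t 22.7
turn [-0.002  0.004 -0.004] q [-0.27  0.02  1.94 -0.    1.19 -0.51]
```

move_arm:
  motion:
    - [0.2, 0.15, 2.5, 0, 0, 0, 0.3]
    - [0, 0, 2.5, 0, 0, 0, 0.3]
    - [0, 0, 2, 0, 0, 0, 0.3]
    - [0, 0, 1.3, 0, 0, 0, 0.3]
    - [0, 0, 0, 0, 0, 0, 0.3]
    - [0, 0, 0, 0, 0, 0, 0.3]

```text
clock: 23.2
ee_pos: [556.4, -100.4, 68.7]
tool_rot: [-3.118, -0.379, 0.001]
wrist_force: [0.4, -0.6, 0.6]
finger_gap: 0.654
```

move_arm:
  motion:
    - [0, 0, 0, 0, 0, 0, -1]
    - [0, 0, 0, 0, 0, 0, -1]
    - [0, 0, 0, 0, 0, 0, -1]
    - [0, 0, 0, 0, 0, 0, -1]
    - [0, 0, 0, 0, 0, 0, -1]
    - [0, 0, 0, 0, 0, 0, -1]
    - [0, 0, 0, 0, 0, 0, -1]
    - [0, 0, 0, 0, 0, 0, -1]

```text
clock: 23.87
ee_pos: [557.6, -100.9, 70.3]
tool_rot: [3.117, 0.379, 0.002]
wrist_force: [-2.7, 0.0, 5.7]
finger_gap: 0.176
```

move_arm:
  motion:
    - [0, 0, -0.3, 0, 0, 0, -1]
    - [0, 0, -0.7, 0, 0, 0, -1]
    - [0, 0, -1, 0, 0, 0, -1]
    - [0, 0, -1.2, 0, 0, 0, -1]
    - [0, 0, -1.2, 0, 0, 0, -1]
    - [0, 0, -0.7, 0, 0, 0, -1]
    - [0, 0, -0.3, 0, 0, 0, -1]
    - [0, 0, 0, 0, 0, 0, -1]
    - [0, 0, 0, 0, 0, 0, -1]

```text
clock: 24.62
ee_pos: [556.7, -100.5, 122.5]
tool_rot: [3.119, 0.379, 0.0]
wrist_force: [-0.2, 0.1, -4.0]
finger_gap: 0.178
```

```bash
python3 - <<'E'
from h import *
p,d,i=snap("scene");w=world(d,i);save("s6.png",p)
for a,c,q in blobs(p,w,(0,110,30),(8,255,255),(6,170),20): print(a,c,q.mean(0).round(1))
m=None
for a,c,q in blobs(p,w,(22,120,60),(32,255,255),(0,200),300):
    A=np.c_[q[:,:2],np.ones(len(q))]; t=q[q[:,2]<np.percentile(q[:,2],60)];k=np.linalg.lstsq(np.c_[t[:,:2],np.ones(len(t))],t[:,2],rcond=None)[0];print("plane",k)
plan(554.7,-99.5,160,14.1)
E
```

```text
60 [372. 126.] [493.8 347.2 114.4]
237 [277. 222.] [ 484.1 -103.9   75.3]
111 [265. 241.] [ 501.4 -166.3   76.5]
plane [-5.31729746e-03  4.00466148e-03  6.11481834e+01]
ee [ 556.3 -100.4  121.9] shift cm (tool) [-0.14 -0.12 -3.81] gap 0.179 F [-0.3  0.6 -3. ] t 24.6667
turn [-0.     0.001 -0.004] q [-0.27  0.05  1.95  0.    1.14 -0.52]
```

View pics/s6.png

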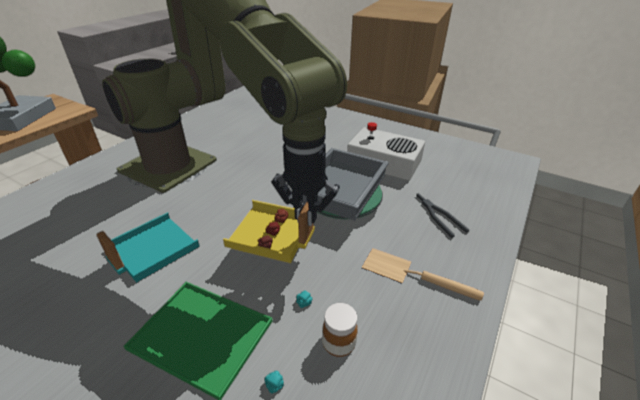

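Scoop is level and about 53 mm up, with all three stones on it at (282,216), (273,228) and (265,241). I'll carry it to the pot.

move_arm:
  motion:
    - [0, 0, -0.6, 0, 0, 0, -1]
    - [0, 0, -1, 0, 0, 0, -1]
    - [0, 0, -1.2, 0, 0, 0, -1]
    - [0, 0, -1.2, 0, 0, 0, -1]
    - [0, 0, -1.2, 0, 0, 0, -1]
    - [0, 0, -0.8, 0, 0, 0, -1]
    - [0, 0, -0.3, 0, 0, 0, -1]
    - [0.4, -0.4, 0, 0, 0, 0, -1]
    - [0.8, -0.8, 0, 0, 0, 0, -1]
    - [1, -1.1, 0, 0, 0, 0, -1]
    - [1, -1.1, 0, 0, 0, 0, -1]
    - [1, -1.1, 0, 0, 0, 0, -1]

```text
clock: 25.67
ee_pos: [586.9, -45.2, 184.4]
tool_rot: [-3.118, -0.379, 0.002]
wrist_force: [0.1, -0.4, -2.1]
finger_gap: 0.176
```

move_arm:
  motion:
    - [1, -1.1, 0, 0, 0, 0, -1]
    - [1, -1.1, 0, 0, 0, 0, -1]
    - [1, -1.1, 0, 0, 0, 0, -1]
    - [1, -1.1, 0, 0, 0, 0, -1]
    - [1, -1.1, 0, 0, 0, 0, -1]
    - [1, -1.1, 0, 0, 0, 0, -1]
    - [1, -1.1, 0, 0, 0, 0, -1]
    - [1, -1.1, 0, 0, 0, 0, -1]
    - [1, -1.1, 0, 0, 0, 0, -1]
    - [1, -1.1, 0, 0, 0, 0, -1]
    - [1, -1.1, 0, 0, 0, 0, -1]
    - [1, -1.1, 0, 0, 0, 0, -1]

```text
clock: 26.67
ee_pos: [672.3, 111.5, 185.3]
tool_rot: [3.119, 0.379, -0.0]
wrist_force: [-1.5, 0.7, -4.3]
finger_gap: 0.178
```

move_arm:
  motion:
    - [1, -1.1, 0, 0, 0, 0, -1]
    - [1, -1.1, 0, 0, 0, 0, -1]
    - [1, -1.1, 0, 0, 0, 0, -1]
    - [0.7, -0.8, 0, 0, 0, 0, -1]
    - [0.4, -0.4, 0, 0, 0, 0, -1]
    - [0, 0, 0, 0, 0, 0, -1]
    - [0, 0, 0, 0, 0, 0, -1]

```text
clock: 27.25
ee_pos: [700.6, 163.7, 185.2]
tool_rot: [3.118, 0.38, -0.001]
wrist_force: [0.1, -0.9, -2.8]
finger_gap: 0.178
```

```bash
python3 - <<'E'
from h import *
p,d,i=snap("scene");w=world(d,i);save("s7.png",p[60:330,200:560])
for a,c,q in blobs(p,w,(0,110,30),(8,255,255),(6,270),20): print(a,c,q.mean(0).round(1))
plan(700,164.5,174,14.1)
E
```

```text
61 [372. 126.] [493.6 347.5 114.4]
237 [389. 165.] [631.  139.1 138.7]
ee [700.5 163.3 185.2] shift cm (tool) [-0.02 -0.13  1.12] gap 0.175 F [-0.9 -0.7 -2.9] t 27.3
turn [ 0.     0.001 -0.004] q [ 0.15  0.31  1.54 -0.    1.29 -0.09]
```

View pics/s7.png

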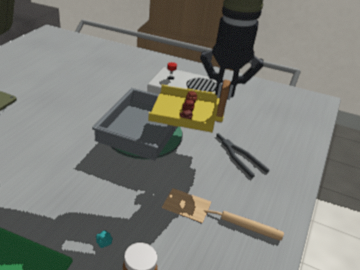

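Stones are all on the scoop (crop 190,105), whose open edge is over the pot. Tipping about the edge now.

move_arm:
  motion:
    - [-0.36, -0.1, -0.56, 0, 0.05, 0, -1]
    - [-0.36, 0, -0.56, 0, 0.05, 0, -1]
    - [-0.36, 0, -0.56, 0, 0.05, 0, -1]
    - [-0.36, 0, -0.56, 0, 0.05, 0, -1]
    - [-0.36, 0, -0.56, 0, 0.05, 0, -1]
    - [-0.36, 0, -0.76, 0, 0.05, 0, -1]
    - [-0.36, 0, -0.76, 0, 0.05, 0, -1]
    - [-0.36, 0, -0.76, 0, 0.05, 0, -1]
    - [-0.36, 0, -0.76, 0, 0.05, 0, -1]
    - [-0.36, 0, -0.76, 0, 0.05, 0, -1]
    - [-0.36, 0, -0.76, 0, 0.05, 0, -1]
    - [-0.36, 0, -0.76, 0, 0.05, 0, -1]

```text
clock: 28.3
ee_pos: [636.9, 148.2, 250.6]
tool_rot: [-2.914, -0.353, -0.903]
wrist_force: [1.0, -0.5, -2.2]
finger_gap: 0.177
```

```bash
python3 - <<'E'
from h import *
s=r.read_state();Rm=R.from_rotvec(s["tool_rot"]);print(Rm.as_matrix().round(2),"edge",(s["ee_pos"]+Rm.apply([-154,0,69])).round(1),s["q"].round(2))
E
```

```text
[[ 0.8   0.24  0.55]
 [ 0.2  -0.97  0.13]
 [ 0.57  0.   -0.82]] edge [551.5 127.2 106.6] [ 0.12 -0.16  2.01  0.11  0.7  -0.18]
```

move_arm:
  motion:
    - [-0.36, 0, -0.76, 0, 0.05, 0, -1]
    - [-0.36, 0, -0.76, 0, 0.05, 0, -1]
    - [-0.36, 0, -0.76, 0, 0.05, 0, -1]
    - [-0.36, 0, -0.76, 0, 0.05, 0, -1]
    - [0, 0, 0, 0, 0, 0, -1]
    - [0, 0, 0, 0, 0, 0, -1]
    - [0, 0, 0, 0, 0, 0, -1]
    - [0, 0, 0, 0, 0, 0, -1]
    - [0, 0, 0, 0, 0, 0, -1]
    - [0, 0, 0, 0, 0, 0, -1]

```text
clock: 29.13
ee_pos: [609.1, 142.1, 265.3]
tool_rot: [-2.79, -0.339, -1.179]
wrist_force: [0.5, 0.2, -2.1]
finger_gap: 0.175
```

```bash
python3 - <<'E'
from h import *
s=r.read_state();Rm=R.from_rotvec(s["tool_rot"]);print("edge",(s["ee_pos"]+Rm.apply([-154,0,69])).round(1),s["q"].round(2),s["wrist_force"])
p,d,i=snap("scene");w=world(d,i);a=cv2.resize(p[60:330,250:450],None,fx=2,fy=2);
p,d,i=snap("wrist");b=cv2.resize(p,(432*640//400//1,432))[:, :];save("s8.png",np.hstack([a[:432],cv2.resize(p,(400,432))]))
E
```

```text
edge [552.9 128.2 106.8] [ 0.1  -0.32  2.16  0.21  0.51 -0.28] [ 0.53367709  0.223997   -2.06081687]
```

View pics/s8.png

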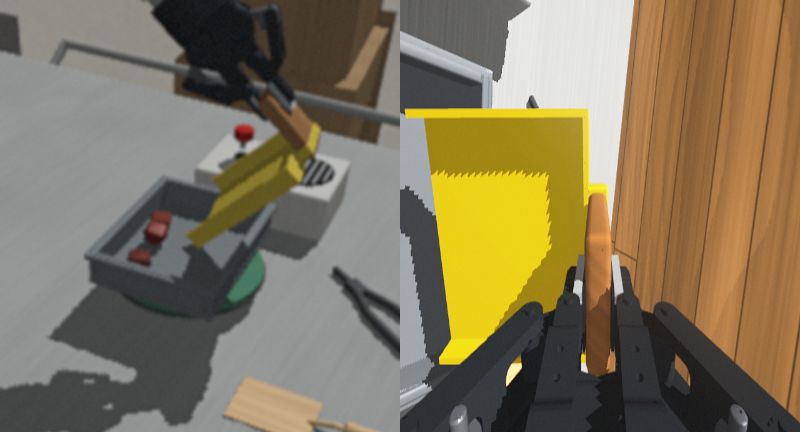

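All three stones are in the pot (crop 160,215; 155,232; 140,257) and the scoop is empty. I'll level it and carry it back.

move_arm:
  motion:
    - [0.61, 0, 1.4, 0, -0.1, 0, -1]
    - [0.61, 0, 1.4, 0, -0.1, 0, -1]
    - [0.61, 0, 1.4, 0, -0.1, 0, -1]
    - [0.61, 0, 1.4, 0, -0.1, 0, -1]
    - [0.61, 0, 1.4, 0, -0.1, 0, -1]
    - [0.61, 0, 1.4, 0, -0.1, 0, -1]
    - [0.61, 0, 1.4, 0, -0.1, 0, -1]
    - [0.61, 0, 1.4, 0, -0.1, 0, -1]
    - [0, 0, 0, 0, 0, 0, -1]
    - [0, 0, 0, 0, 0, 0, -1]

```text
clock: 30.07
ee_pos: [696.7, 163.9, 184.1]
tool_rot: [-3.119, -0.38, 0.005]
wrist_force: [0.5, 0.5, -1.8]
finger_gap: 0.179
```

```bash
python3 - <<'E'
from h import *
plan(556,-100.5,185,14.1)
E
```

```text
ee [696.7 163.9 184.1] shift cm (tool) [-20.    22.29  -0.04] gap 0.179 F [ 0.5  0.5 -1.8] t 30.0667
turn [-0.     0.003 -0.004] q [ 0.16  0.31  1.54  0.    1.29 -0.09]
```

move_arm:
  motion:
    - [-1.8, 2, 0, 0, 0, 0, -1]
    - [-1.8, 2, 0, 0, 0, 0, -1]
    - [-1.8, 2, 0, 0, 0, 0, -1]
    - [-1.8, 2, 0, 0, 0, 0, -1]
    - [-1.8, 2, 0, 0, 0, 0, -1]
    - [-1.8, 2, 0, 0, 0, 0, -1]
    - [-1.8, 2, 0, 0, 0, 0, -1]
    - [-1.8, 2, 0, 0, 0, 0, -1]
    - [-1.8, 2, 0, 0, 0, 0, -1]
    - [-1.8, 2, 0, 0, 0, 0, -1]
    - [-1.8, 2, 0, 0, 0, 0, -1]
    - [0, 0, 0, 0, 0, 0, -1]

```text
clock: 31.07
ee_pos: [554.8, -100.6, 189.4]
tool_rot: [3.116, 0.373, 0.005]
wrist_force: [-0.4, 0.2, -2.0]
finger_gap: 0.181
```

move_arm:
  motion:
    - [0, 0, 2, 0, 0, 0, -1]
    - [0, 0, 2, 0, 0, 0, -1]
    - [0, 0, 2, 0, 0, 0, -1]
    - [0, 0, 2, 0, 0, 0, -1]
    - [0, 0, 1.5, 0, 0, 0, -1]
    - [0, 0, 0.8, 0, 0, 0, -1]
    - [0, 0, 0.4, 0, 0, 0, -1]
    - [0, 0, 0, 0, 0, 0, -1]
    - [0, 0, 0, 0, 0, 0, -1]

```text
clock: 31.82
ee_pos: [557.4, -97.4, 82.0]
tool_rot: [3.118, 0.379, 0.004]
wrist_force: [-0.3, -0.9, -2.3]
finger_gap: 0.178
```

move_arm:
  motion:
    - [0, 0, 0.6, 0, 0, 0, -1]
    - [0, 0, 0.3, 0, 0, 0, -1]
    - [0, 0, 0.2, 0, 0, 0, -1]
    - [0, 0, 0.1, 0, 0, 0, -1]
    - [0, 0, 0, 0, 0, 0, -1]

```text
clock: 32.23
ee_pos: [557.3, -97.4, 70.3]
tool_rot: [-3.119, -0.379, -0.0]
wrist_force: [-3.7, 2.2, 6.5]
finger_gap: 0.178
```

Contact with the bench at the expected height. I'll release and rise.

move_arm:
  motion:
    - [0, 0, 0, 0, 0, 0, 0]
    - [0, 0, 0, 0, 0, 0, 0.3]
    - [0, 0, 0, 0, 0, 0, 0.3]
    - [0, 0, 0, 0, 0, 0, 0.3]
    - [0, 0, 0, 0, 0, 0, 0.3]
    - [0, 0, -1, 0, 0, 0, 0.3]
    - [0, 0, -2, 0, 0, 0, 0.3]
    - [0, 0, -3, 0, 0, 0, 0.3]
    - [0, 0, -4, 0, 0, 0, 0.3]
    - [0, 0, -3, 0, 0, 0, 0.3]
    - [0, 0, -1, 0, 0, 0, 0.3]
    - [0, 0, 0, 0, 0, 0, 0.3]

```text
clock: 33.23
ee_pos: [558.9, -98.0, 213.8]
tool_rot: [3.115, 0.379, 0.013]
wrist_force: [0.2, -1.2, 0.0]
finger_gap: 0.65
```

```bash
python3 - <<'E'
from h import *
p,d,i=snap("scene");w=world(d,i);save("s9.png",p)
for a,c,q in blobs(p,w,(0,110,30),(8,255,255),(6,270),20): print(a,c,q.mean(0).round(1))
for a,c,q in blobs(p,w,(22,120,60),(32,255,255),(-5,200),300):
    t=q[q[:,2]<np.percentile(q[:,2],60)];k=np.linalg.lstsq(np.c_[t[:,:2],np.ones(len(t))],t[:,2],rcond=None)[0];print("plane",k,np.median(t[:,2]))
plan(489,357,200)
E
```

```text
61 [372. 126.] [493.6 347.6 114.4]
43 [331. 173.] [509.5  82.3 105.5]
35 [319. 189.] [494.9  50.6  72.3]
plane [-8.54798159e-04  2.68688770e-03  6.21742517e+00] 5.618484239885321
ee [557.5 -97.6 210.6] shift cm (tool) [  4.24 -45.78   0.99] gap 0.649 F [-1.2 -0.5 -0.5] t 33.2833
```

View pics/s9.png

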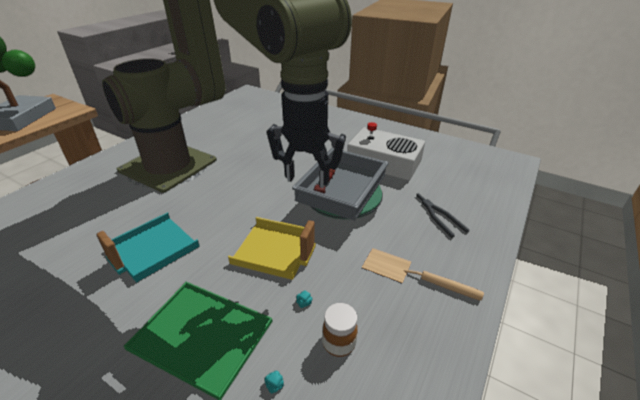

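Scoop is flat on the bench and released, the knob is still out, and the pot looks unmoved. I'll check the stones from above on the way.

move_arm:
  motion:
    - [0, -3, 0, 0, 0, 0, 0.3]
    - [0, -3, 0, 0, 0, 0, 0.3]
    - [0, -3, 0, 0, 0, 0, 0.3]
    - [0, -3, 0, 0, 0, 0, 0.3]
    - [0, -3, 0, 0, 0, 0, 0.3]
    - [0, -2, 0, 0, 0, 0, 0.3]
    - [0, 0, 0, 0, 0, 0, 0.3]

```text
clock: 33.87
ee_pos: [513.5, 70.5, 205.5]
tool_rot: [-3.116, -0.385, 0.008]
wrist_force: [-0.3, -0.5, 0.1]
finger_gap: 0.649
```

```bash
python3 - <<'E'
from h import *
p,d,i=snap("wrist");w=world(d,i);save("w10.png",p)
a=np.radians(4.3);Rm=np.array([[np.cos(a),np.sin(a)],[-np.sin(a),np.cos(a)]])
for A,c,q in blobs(p,w,(0,110,30),(8,255,255),(6,140),40): print(A,c,q.mean(0).round(1),np.percentile(q[:,2],[5,98]).round(1),"pot frame",(Rm@(q.mean(0)[:2]-[520.7,124.8])).round(1))
m=(w[...,2]>78)&(w[...,2]<95)&(w[...,1]<260)&(w[...,1]>0)&(w[...,0]<640)&(w[...,0]>400);print(rect(w[m]))
plan(489,357,200)
E
```

```text
1351 [288.  80.] [470.4 148.1  69.8] [66.6 71.9] pot frame [-48.4  27. ]
1157 [287. 121.] [476.6 118.9  71.7] [67.9 73.8] pot frame [-44.4  -2.6]
943 [289. 198.] [491.4  60.1  70.4] [65.3 72.8] pot frame [-34.1 -62.4]
(array([520. , 118.8]), array([168.2, 210.8]), 4.4)
ee [514.2  68.9 205.8] shift cm (tool) [  4.55 -28.56   0.58] gap 0.646 F [-0.4  0.4 -0.4] t 33.9167
```

View pics/w10.png

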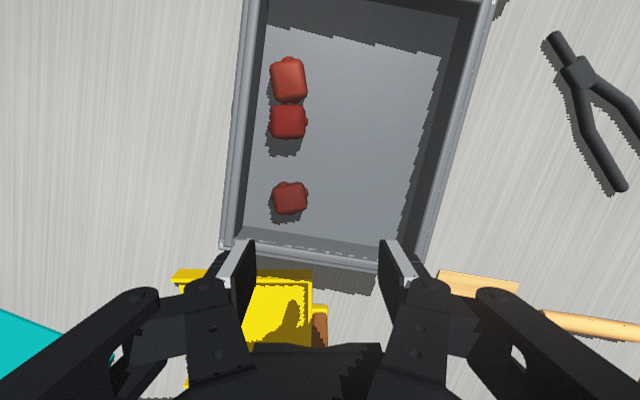

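All three stones lie flat in the pot at (288,80), (287,121) and (289,198), all within its limits. Now the knob: fingers shut, pushing from above.

move_arm:
  motion:
    - [0.5, -3, 0, 0, 0, 0, -1]
    - [0.5, -3, 0, 0, 0, 0, -1]
    - [0.5, -3, 0, 0, 0, 0, -1]
    - [0.5, -3, 0, 0, 0, 0, -1]
    - [0.5, -3, 0, 0, 0, 0, -1]
    - [0.5, -3, 0, 0, 0, 0, -1]
    - [0.5, -3, 0, 0, 0, 0, -1]
    - [0.5, -3, 0, 0, 0, 0, -1]
    - [0.5, -3, 0, 0, 0, 0, -1]
    - [0, -1.5, 0, 0, 0, 0, -1]
    - [0, 0, 0, 0, 0, 0, -1]
    - [0, 0, 0, 0, 0, 0, -1]

```text
clock: 34.92
ee_pos: [491.2, 354.3, 207.1]
tool_rot: [3.117, 0.38, -0.003]
wrist_force: [-0.4, -0.3, -0.3]
finger_gap: 0.001
```

```bash
python3 - <<'E'
from h import *
plan(489,357,138)
E
```

```text
ee [491.2 354.3 207.1] shift cm (tool) [-0.13 -0.32  6.91] gap 0.001 F [-0.4 -0.3 -0.3] t 34.9167
```

move_arm:
  motion:
    - [-0.1, -0.3, 2.5, 0, 0, 0, -1]
    - [0, 0, 2.5, 0, 0, 0, -1]
    - [0, 0, 1.5, 0, 0, 0, -1]
    - [0, 0, 0.5, 0, 0, 0, -1]
    - [0, 0, 0.4, 0, 0, 0, -1]
    - [0, 0, 0.4, 0, 0, 0, -1]
    - [0, 0, 0.4, 0, 0, 0, -1]
    - [0, 0, 0.4, 0, 0, 0, -1]
    - [0, 0, 0, 0, 0, 0, -1]
    - [0, 0, 0, 0, 0, 0, -1]

```text
clock: 35.75
ee_pos: [490.7, 357.8, 123.8]
tool_rot: [-3.118, -0.378, -0.004]
wrist_force: [0.6, -1.9, 1.5]
finger_gap: -0.001
```

move_arm:
  motion:
    - [0, 0, 0.3, 0, 0, 0, -1]
    - [0, 0, 0.3, 0, 0, 0, -1]
    - [0, 0, 0.1, 0, 0, 0, -1]
    - [0, 0, 0, 0, 0, 0, -1]
    - [0, 0, 0, 0, 0, 0, -1]

```text
clock: 36.17
ee_pos: [490.9, 358.0, 118.9]
tool_rot: [-3.118, -0.379, -0.004]
wrist_force: [-3.9, -6.0, 13.8]
finger_gap: -0.0
```

Force rises to 14 N with the fingertips at about 102 mm, so the knob has reached its stop. I'll press slightly more, retreat and verify.

move_arm:
  motion:
    - [0, 0, 0.1, 0, 0, 0, -1]
    - [0, 0, 0, 0, 0, 0, -1]
    - [0, 0, 0, 0, 0, 0, -1]
    - [0, 0, -1, 0, 0, 0, -1]
    - [0, 0, -3, 0, 0, 0, -1]
    - [0, 0, -4, 0, 0, 0, -1]
    - [0, 0, -3, 0, 0, 0, -1]
    - [0, 0, 0, 0, 0, 0, -1]
    - [0, 0, 0, 0, 0, 0, -1]
    - [0, 0, 0, 0, 0, 0, -1]

```text
clock: 37.0
ee_pos: [489.4, 357.8, 224.0]
tool_rot: [-3.118, -0.379, 0.0]
wrist_force: [-0.6, -0.5, -1.6]
finger_gap: -0.0
```

```bash
python3 - <<'E'
from h import *
s=r.read_state();print(s["ee_pos"],s["wrist_force"])
p,d,i=snap("wrist");w=world(d,i)
for a,c,q in blobs(p,w,(0,120,50),(8,255,255),amin=40): print(a,c,np.percentile(q[:,2],[50,95]))
p,d,i=snap("scene");w=world(d,i)
for a,c,q in blobs(p,w,(0,110,30),(8,255,255),(6,270),20): print(a,c,q.mean(0).round(1))
for a,c,q in blobs(p,w,(22,120,60),(32,255,255),(-5,200),300): print("scoop",np.median(q,0),rect(q))
E
```

```text
[489.41696246 357.82887637 223.99884877] [-0.55320558 -0.53633742 -1.6219606 ]
1130 [318. 195.] [101.43384392 102.63659784]
60 [371. 131.] [493.4 348.4  99. ]
145 [328. 173.] [478.4 121.9  70.5]
58 [320. 188.] [495.9  53.5  72.7]
scoop [ 476.72079104 -125.75700983    6.3158621 ] (array([ 483.6, -106.2]), array([165.2, 163.1]), 13.6)
```

The knob is back at its home height (head top at 102 mm), the stones are in the pot and the scoop is flat.

```bash
python3 -c "
from station import r
print(r.finish_job())"
```

```text
the job is handed in; nothing more can be done
None
```

The job is done and handed in at about 37 s on the robot's clock; `finish_job` gives no verdict.

- **Knob on:** I pulled the knob up about 15 mm; the top of its head went from about 102 to 117 mm.
- **Stones:** Only three stones were present. I picked each from the drip tray and placed it on the yellow scoop. One was knocked aside on its own partway through; I found it again and picked it up.
- **Tipping:** I carried the scoop level to the pot and tipped it to about 46° with its open edge over the pot. All three stones fell in.
- **Scoop and knob off:** I set the empty scoop back flat on the bench and released it, then pushed the knob home.

**Last checks**
- The three stones lay flat in the pot, at about (-48, 27), (-44, -3) and (-34, -62) mm in its frame.
- The scoop was level at bench height and the gripper was clear of everything.
- The knob head was back at its home height.
- The pot's rim fit read (520, 119) mm, against (521, 125) mm at the start. The fingers hid part of the far rim, so the 6 mm difference is probably not a real shift, and it is inside the 30 mm limit either way.
- The pliers, spatula, jar and turquoise look-alikes were never approached and looked unmoved in the last viewed scene picture. I did not measure their positions again.

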